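# Restock the ready rack with tested battery cells, first in first out

### The job

Four cells are to be ready in sequence for the battery conversion. First bring the older red cell forward to the front pad of the white ready rack, by the black stop; then fill the three pads behind it with the tested cells from the tester, in the order of their stations: the cell nearest the tester's display goes directly behind the red one, the next behind that, the farthest on the last pad. All four must end standing upright, each on its own pad; never let a cell tip over, and leave the grey rejected cell where it stands.

Things in the scene. Friction and masses are not known exactly. Their poses are not given: they have to be found in the camera images.
- cell_red: the older cell: red-sleeved cylindrical battery cell, 32.5 mm diameter, 70 mm tall, 145 g, sleeve folded over the rim, bare steel cap on top. Origin: centre of its underside, z along its axis, upwards; at the start it stands in the ready rack, somewhere between the second and the last pad
- cell_blue: tested cell: blue-sleeved cylindrical battery cell, 32.5 mm diameter, 70 mm tall, 145 g, sleeve folded over the rim, bare steel cap on top. Origin: centre of its underside, z along its axis, upwards; at the start on its station of the tester. The tester's grey control head (66 mm wide, 61 mm high over the table, lit display, orange button) is at the left (+y) end of the row, seen from the robot
- cell_green: tested cell: green-sleeved cylindrical battery cell, 32.5 mm diameter, 70 mm tall, 145 g, sleeve folded over the rim, bare steel cap on top. Origin: centre of its underside, z along its axis, upwards; at the start on its station of the tester. The tester's grey control head (66 mm wide, 61 mm high over the table, lit display, orange button) is at the left (+y) end of the row, seen from the robot
- cell_yellow: tested cell: yellow-sleeved cylindrical battery cell, 32.5 mm diameter, 70 mm tall, 145 g, sleeve folded over the rim, bare steel cap on top. Origin: centre of its underside, z along its axis, upwards; at the start on its station of the tester. The tester's grey control head (66 mm wide, 61 mm high over the table, lit display, orange button) is at the left (+y) end of the row, seen from the robot
- station_blue: test station of the blue cell (three alike, fixed, in a row 80 mm apart): dark block 118 x 62 x 24 mm, three pins 8 mm high round the cell's foot, behind the cell (+x) a post with a head 26 mm wide, its front 50 mm from the cell axis, top 74 mm above the block. Origin: below the cell's axis at the block's underside (cell's foot 24 mm higher); x to the rear, y along the row to the display, z up
- station_green: test station of the green cell (three alike, fixed, in a row 80 mm apart): dark block 118 x 62 x 24 mm, three pins 8 mm high round the cell's foot, behind the cell (+x) a post with a head 26 mm wide, its front 50 mm from the cell axis, top 74 mm above the block. Origin: below the cell's axis at the block's underside (cell's foot 24 mm higher); x to the rear, y along the row to the display, z up
- station_yellow: test station of the yellow cell (three alike, fixed, in a row 80 mm apart): dark block 118 x 62 x 24 mm, three pins 8 mm high round the cell's foot, behind the cell (+x) a post with a head 26 mm wide, its front 50 mm from the cell axis, top 74 mm above the block. Origin: below the cell's axis at the block's underside (cell's foot 24 mm higher); x to the rear, y along the row to the display, z up
- rack: ready rack, fixed: white one-lane tray 208 x 62 mm. Origin: centre of its underside; x along the lane to the rear, z up. Floor 8 mm above the origin; lane 52 mm wide, walls 20 mm high over the table, black stop plate 26 mm high at the front (-x, robot side). Four dark round pads flush in the floor are the places: x = -69 (front), -23, +23, +69 mm, y = 0
- cell_grey: rejected cell: grey-sleeved cylindrical battery cell, 32.5 mm diameter, 70 mm tall, 145 g, sleeve folded over the rim, bare steel cap on top. Origin: centre of its underside, z along its axis, upwards; stands on the table about 145 mm behind the rack's centre and is to be left there
Mind the look-alikes: they are no part of the job. Several things have the shape of the rack; the one meant has the colours described above.

How it is judged:
On the way:
1. the red cell stands upright on the front pad while none of the tested cells is in the rack yet (x of cell_red in the frame of rack between -0.081 and -0.057 m and y of cell_red in the frame of rack between -0.012 and 0.012 m and z of cell_red in the frame of rack between 0.003 and 0.013 m and angle between cell_red's own z axis and vertical below 0.1 rad and linear speed of cell_red below 0.02 m/s and horizontal distance between each of cell_blue, cell_green, cell_yellow and rack above 0.12 m), for 0.2 s.
At the end, for the whole second after the job is handed in: The red cell stands on the front pad and the three tested cells on the second, third and last pads in the order of their stations, counted from the display end; each within 12 mm of its pad's centre along and across the lane, on the rack's floor (within 5 mm), upright within 0.1 rad and at rest (x of cell_red in the frame of rack between -0.081 and -0.057 m and y of cell_red in the frame of rack between -0.012 and 0.012 m and z of cell_red in the frame of rack between 0.003 and 0.013 m and angle between each of cell_red, cell_blue, cell_green, cell_yellow's own z axis and vertical below 0.1 rad and linear speed of each of cell_red, cell_blue, cell_green, cell_yellow below 0.02 m/s and y of cell_blue in the frame of rack between -0.012 and 0.012 m and z of cell_blue in the frame of rack between 0.003 and 0.013 m and ((y of station_blue in the frame of station_green above 0 m and y of station_blue in the frame of station_yellow above 0 m and x of cell_blue in the frame of rack between -0.035 and -0.011 m) or (y of station_blue in the frame of station_green above 0 m and y of station_blue in the frame of station_yellow below 0 m and x of cell_blue in the frame of rack between 0.011 and 0.035 m) or (y of station_blue in the frame of station_green below 0 m and y of station_blue in the frame of station_yellow above 0 m and x of cell_blue in the frame of rack between 0.011 and 0.035 m) or (y of station_blue in the frame of station_green below 0 m and y of station_blue in the frame of station_yellow below 0 m and x of cell_blue in the frame of rack between 0.057 and 0.081 m)) and y of cell_green in the frame of rack between -0.012 and 0.012 m and z of cell_green in the frame of rack between 0.003 and 0.013 m and ((y of station_green in the frame of station_blue above 0 m and y of station_green in the frame of station_yellow above 0 m and x of cell_green in the frame of rack between -0.035 and -0.011 m) or (y of station_green in the frame of station_blue above 0 m and y of station_green in the frame of station_yellow below 0 m and x of cell_green in the frame of rack between 0.011 and 0.035 m) or (y of station_green in the frame of station_blue below 0 m and y of station_green in the frame of station_yellow above 0 m and x of cell_green in the frame of rack between 0.011 and 0.035 m) or (y of station_green in the frame of station_blue below 0 m and y of station_green in the frame of station_yellow below 0 m and x of cell_green in the frame of rack between 0.057 and 0.081 m)) and y of cell_yellow in the frame of rack between -0.012 and 0.012 m and z of cell_yellow in the frame of rack between 0.003 and 0.013 m and ((y of station_yellow in the frame of station_blue above 0 m and y of station_yellow in the frame of station_green above 0 m and x of cell_yellow in the frame of rack between -0.035 and -0.011 m) or (y of station_yellow in the frame of station_blue above 0 m and y of station_yellow in the frame of station_green below 0 m and x of cell_yellow in the frame of rack between 0.011 and 0.035 m) or (y of station_yellow in the frame of station_blue below 0 m and y of station_yellow in the frame of station_green above 0 m and x of cell_yellow in the frame of rack between 0.011 and 0.035 m) or (y of station_yellow in the frame of station_blue below 0 m and y of station_yellow in the frame of station_green below 0 m and x of cell_yellow in the frame of rack between 0.057 and 0.081 m))); the robot touches nothing.
It fails at once if the red cell is tipped over (more than 45 degrees) (angle between cell_red's own z axis and vertical above 0.785 rad).
It fails at once if the blue cell is tipped over (more than 45 degrees) (angle between cell_blue's own z axis and vertical above 0.785 rad).
It fails at once if the green cell is tipped over (more than 45 degrees) (angle between cell_green's own z axis and vertical above 0.785 rad).
It fails at once if the yellow cell is tipped over (more than 45 degrees) (angle between cell_yellow's own z axis and vertical above 0.785 rad).
It fails at once if the grey rejected cell is moved by more than 15 mm (distance of cell_grey from where it was at the start of the episode above 0.015 m).
It also fails if it takes over 112 s, if anything falls off the work surface, if the arm or the gripper's body presses on something with over 40 N, if the wrist force passes 120 N, or if a joint passes its speed limit or range.

### The arm

A 6-joint arm with a two-finger parallel gripper is mounted at the origin on the work surface. World frame = base frame: x ahead of the robot, y to its left, z up, the work surface at z = 0. Lengths are in m, angles in rad, forces in N, time in s.
With the tool pointing down it reaches from about 0.3 to 0.775 m from the base axis. Payload 14.6 kg.
Tool frame: the origin (TCP) lies at the very end of the fingers, on their centre line; the grasp point (between the pads) lies 19 mm behind it; z points along the fingers, y is the line along which they close (so a half turn about z gives the same grasp; the last joint's range is limited). The gripper opens to 94 mm and grips with 3 to 60 N. Pads are 16 mm wide; open, the fingers measure 119 mm over their backs; the gripper's body (75 mm by 177 mm) begins 78 mm behind the grasp point.
Start: joints at [1.095, 0.3, 1.521, -0, 1.321, -0.067], TCP at [0.219, 0.505, 0.205] pointing down, gripper open.
Joint ranges: [-3.03, 3.03], [-0.79, 2.21], [0.23, 2.52], [-1.04, 4.18], [0, 3.07], [-2.55, 2.55]. Speed limits (rad/s): [2.22, 2.22, 2.57, 3.14, 3.14, 3.14].

### API

Orientations are given as [roll, pitch, yaw] about the fixed x, y, z axes, in that order (R = Rz(yaw) Ry(pitch) Rx(roll)).
In Python, from station import ctrl, camera, camera_info, finder gives the robot as it stands.
- The arm moves only by the tool carry_out, never from a script. Its argument "motion" is a list of rows, each a list of 2 entries, a list of its own where there are three numbers: the shift along the tool's x, y, z as a fraction of full scale, then the turn about the tool's z as a fraction of full scale. A call has 1 to 12 rows; each row is the pose to reach, as a shift and turn from the pose commanded when the call began, along the tool's axes at that moment, turning the shorter way round; what a row does not reach only later rows make up. Full scale, the value 1, is 200 mm for a shift and 360 degrees for a turn. A row lasts 1/10 s, in which the tool goes at most 50 mm and 8.59 degrees, less where a joint would pass 70% of its speed; a pose out of reach is approached as far as the arm can. A call with a number of a shift or a turn outside -1 to 1 is refused whole. A call with a gripper value outside its range is refused whole. "hand" is the closure, from -1 (fully open) to 1 (shut), set as the call begins (left out, the last holds). The fingers move at their own pace and stop on an object; "force" is the grip in N (left out, the last holds). Time passes only in rows, so rows that repeat a pose let the fingers close. It gives the time, the measured TCP pose, the force, the opening and the grip force at its end, in the units of the state.
- ctrl.get_obs(): the state, without advancing time (a new reading comes with each control period).
- camera(name): name is "scene" or "top" or "wrist"; returns (picture, depth): 420x560x3 uint8, blue, green, red; 420x560 float32, m along the optical axis (not along the pixel's ray), 0 where there is no reading.
- camera_info(name): a dict with "camera_matrix" (3x3 intrinsics, pixels), "origin" and "attitude" of the camera in the world. Camera axes: x right, y down, z forward; pixel columns grow to the right and rows downward; lengths in m; the calibration is good to about 2 mm. A picture is of the moment at which its call begins: read the wrist's pose just before it. camera_info takes no time and is no camera call; for the wrist camera it gives the pose at the moment of the call.
- ctrl.hand_in(): hands the job in; it is judged then, once.
Trained networks look in the newest picture that a camera, given by its name, has taken for a name from the list of things; names that differ only in an ending like _2 or _b are one class to them, and where a whole thing is asked for, a point or a joint stands for the part that bears it (a point fixed in the world has none). Each returns a list of dicts, best first, with "conf" (0 to 1); they miss things now and then, are a little off and sometimes report something else, mostly with a low value. They report only what shows in the picture. A call takes as long as a camera call. They do not tell look-alikes from the thing itself.
- finder.boxes_of(camera, query): "location" ([column, row] in pixels, amid what is visible of it).
- finder.cut_out(camera, query): "mask" (420x560 bool, what is visible of it) and "location" ([column, row] in pixels, amid what is visible of it).
- finder.pinpoint(camera, query): "location" ([column, row] in pixels: a listed point, or the origin of a listed thing).
The state is a dict: "time_s": time; "qpos": joint angles; "joint_vel": joint speeds; "tau": joint torques, N m; "ee_pos": TCP position; "eef_rot": TCP orientation; "force": force on the tool from outside, world axes, zero at the start; "moment": the same for the moment, N m; "grip_width": finger opening in m; "grip_force": force on a finger pad.
Only numpy, scipy, OpenCV 4.12 (cv2) and the standard library are available. Lean on these libraries where they do the work, as an engineer would, in place of code of your own. Each camera call takes 0.05 s, during which the arm holds its last target. There are 200 camera calls.

## Working session

There is one attempt and no reset: what is moved stays moved. The work goes in short steps, Python scripts to look and compute and a tool call to move; the robot and the scene stay as the last step left them, time stands still between calls to the robot, and variables do not carry over. Pictures are saved under pics/ and viewed, at most 14 in all, crops included, and the job is handed in when it is done.

Besides the shell and the picture viewer there is one more tool, called after "Request:" as name(argument=value, ...) on one line, values as JSON. carry_out: Moves the arm, as the interface text tells. Its arguments: {"type":"object","properties":{"motion":{"type":"array","items":{"type":"array"}},"hand":{"type":"number"},"force":{"type":"number"}},"required":["motion"]}

```bash
mkdir -p pics; ls
cat > h.py <<'E'
import numpy as np,cv2
from station import ctrl,camera,camera_info,finder
from scipy.spatial.transform import Rotation as Rn
def cloud(name):
    im,d=camera(name); I=camera_info(name); K=np.array(I["camera_matrix"]); a=np.array(I["attitude"])
    Rm=a if a.shape==(3,3) else Rn.from_euler('xyz',a).as_matrix()
    v,u=np.mgrid[:420,:560]
    P=np.stack([(u-K[0,2])/K[0,0]*d,(v-K[1,2])/K[1,1]*d,d],-1)@Rm.T+np.array(I["origin"])
    P[d==0]=np.nan
    return im,d,P
E
python3 - <<'E'
from h import *
for n in("top","scene"):
    im,d,P=cloud(n); cv2.imwrite(f"pics/{n}.png",im); np.save(n,P); I=camera_info(n); print(I)
o=ctrl.get_obs(); print(o["ee_pos"],o["eef_rot"],o["time_s"])
E
```

```text
pics
{'camera_matrix': array([[509.29297879,   0.        , 280.33513388],
       [  0.        , 509.29297879, 219.97144843],
       [  0.        ,   0.        ,   1.        ]]), 'origin': array([ 0.36381004, -0.06160813,  1.36450912]), 'attitude': array([-3.03131908,  0.0043046 , -1.57793176])}
{'camera_matrix': array([[425.66473481,   0.        , 281.53471121],
       [  0.        , 425.66473481, 209.66450448],
       [  0.        ,   0.        ,   1.        ]]), 'origin': array([ 1.06898135, -0.53254951,  0.71725487]), 'attitude': array([-2.28683203,  0.011288  ,  0.89687783])}
[0.2185205  0.50447686 0.20494653] [-3.14054650e+00 -9.03883770e-05  2.73277801e+00] 0.1
```

View pics/top.png

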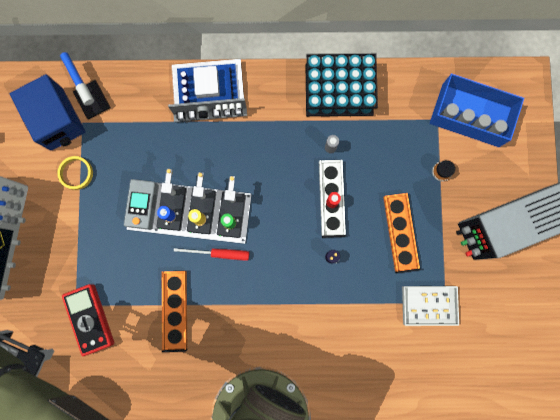

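View pics/scene.png

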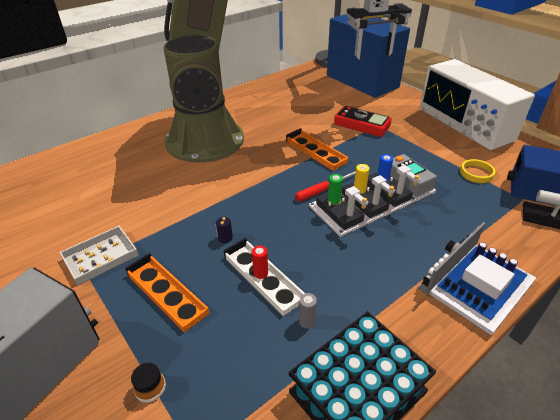

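The top view shows the white rack at (332,198), with its black stop on the robot side at about row 236. The red cell is at (334,198) and the grey cell at (333,141). The tester stations, counting from the display (139,200), are blue (164,212), yellow (195,216) and green (228,220). The orange trays at (174,310) and (402,232) are look-alikes, and a dark cylinder stands at (333,257) in front of the rack.

Run:
```python
from h import *
im=cv2.imread("pics/top.png");P=np.load("top.npy")
hsv=cv2.cvtColor(im,cv2.COLOR_BGR2HSV)
def cap(n,c,lo,hi,r=14):
    s=np.s_[c[1]-r:c[1]+r,c[0]-r:c[0]+r]; Q=P[s].reshape(-1,3); Q=Q[(Q[:,2]>lo)&(Q[:,2]<hi)]
    (x,y),rr=cv2.minEnclosingCircle(Q[:,:2].astype(np.float32))
    print(n,len(Q),Q.mean(0).round(4),"circ",round(x,4),round(y,4),round(rr,4),"zmed",np.median(Q[:,2]).round(4))
cap("red",(334,198),.068,.09);cap("grey",(333,141),.06,.08);cap("blue",(164,212),.084,.105,11);cap("yel",(195,216),.084,.105,11);cap("green",(228,220),.084,.105,11);cap("dark",(333,257),.02,.2)
# rack: wall top points z 0.015..0.03
m=(P[...,2]>.014)&(P[...,2]<.032); m[:150]=0;m[245:]=0;m[:,:312]=0;m[:,355:]=0
Q=P[m];print(len(Q),cv2.minAreaRect(Q[:,:2].astype(np.float32)*1000))
# pads: dark in lane
w=(im.max(2)<70).astype(np.uint8); 
k,l,st,ce=cv2.connectedComponentsWithStats(w[155:240,316:348])
for i in range(1,k):
    if st[i,4]>30:
        u,v=ce[i]+[316,155]; print("pad",u.round(1),v.round(1),st[i],P[int(round(v)),int(round(u))].round(4))
for n in("rack","cell_red","station_blue","station_yellow","station_green"):
    print(n,[(d["conf"],np.round(d["location"],1)) for d in finder.pinpoint("top",n)][:4])
c=im[140:280,110:370];cv2.imwrite("pics/crop1.png",cv2.resize(c,None,fx=3,fy=3,interpolation=cv2.INTER_CUBIC))
```

```text
red 130 [ 0.5624 -0.1947  0.0785] circ 0.5629 -0.195 0.0161 zmed 0.0784
grey 125 [ 0.7136 -0.1941  0.0704] circ 0.7148 -0.1951 0.0167 zmed 0.0704
blue 94 [0.5252 0.2326 0.1007] circ 0.527 0.2351 0.0164 zmed 0.1027
yel 81 [0.5161 0.1548 0.1011] circ 0.518 0.1567 0.0165 zmed 0.1028
green 101 [0.5062 0.0752 0.1018] circ 0.5065 0.0767 0.0163 zmed 0.1032
dark 155 [ 0.4154 -0.1905  0.0532] circ 0.4156 -0.1923 0.0177 zmed 0.0546
467 ((584.6453247070312, -195.3008270263672), (233.7410888671875, 62.21903991699219), 1.30631422996521)
pad 330.4 172.4 [  9  12  12  12 116] [ 0.6428 -0.1918  0.012 ]
pad 330.6 188.1 [ 9 28 13 12 96] [ 0.5994 -0.1939  0.0102]
pad 332.1 208.7 [10 50 13  8 52] [ 0.5419 -0.1953  0.0133]
pad 332.4 222.9 [ 11  62  12  13 118] [ 0.5048 -0.195   0.0084]
pad 333.5 236.0 [ 6 80 24  3 46] [ 0.4687 -0.1956  0.0232]
rack [(0.92, array([397.6, 231.2])), (0.9, array([174.7, 304.5])), (0.61, array([331.6, 198.8])), (0.17, array([228.7, 225.9]))]
cell_red [(0.54, array([329.8, 201.6]))]
station_blue [(0.65, array([167.6, 216.5]))]
station_yellow [(0.79, array([198.6, 219.5]))]
station_green [(0.56, array([228.1, 222.6]))]
```

View pics/crop1.png

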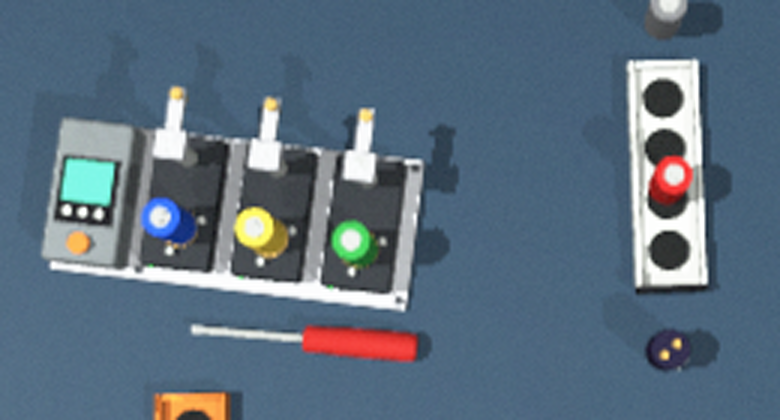

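The choice is confirmed: the rack is the white one, and the order behind red is blue, yellow, green. Next I'll add a helper that turns world goals into tool-frame fractions.

```bash
cat > g.py <<'E'
import sys
from h import *
def go(x,y,z,yaw,verbose=True):
    o=ctrl.get_obs(); R0=Rn.from_euler('xyz',o["eef_rot"])
    s=R0.inv().apply(np.array([x,y,z])-o["ee_pos"])/.2
    t=(R0.inv()*Rn.from_euler('xyz',[np.pi,0,yaw])).as_rotvec()[2]/2/np.pi
    print("shift",s.round(4),"turn",round(t,4),"maxdist",np.linalg.norm(s*.2).round(3),"pos",np.round(o["ee_pos"],4),"rot",np.round(o["eef_rot"],4),"q",np.round(o["qpos"],2),"t",o["time_s"],"F",np.round(o["force"],1),"w",round(float(o["grip_width"]),4))
if __name__=="__main__": go(*map(float,sys.argv[1:5]))
E
python3 g.py .32 .26 .21 3.164; python3 g.py .563 -.195 .21 3.164
```

```text
shift [-0.9514 -0.9209 -0.0232] turn -0.0686 maxdist 0.265 pos [0.2186 0.5046 0.2053] rot [-3.1414 -0.      2.7328] q [ 1.1   0.3   1.52 -0.    1.32 -0.07] t 0.35 F [ 0.   0.2 -0.6] w 0.0938
shift [-2.9706 -2.5254 -0.0228] turn -0.0686 maxdist 0.78 pos [0.2186 0.5046 0.2053] rot [-3.1414 -0.      2.7328] q [ 1.1   0.3   1.52 -0.    1.32 -0.07] t 0.35 F [ 0.   0.2 -0.6] w 0.0938
```

Request:
carry_out(motion=[[[-0.95, -0.92, -0.02], -0.0686], [[-0.95, -0.92, -0.02], -0.0686], [[-0.95, -0.92, -0.02], -0.0686], [[-0.95, -0.92, -0.02], -0.0686], [[-0.95, -0.92, -0.02], -0.0686], [[-0.95, -0.92, -0.02], -0.0686], [[-0.95, -0.92, -0.02], -0.0686], [[-0.95, -0.92, -0.02], -0.0686]], hand=-0.3)

```text
time_s: 1.15
ee_pos: [0.3199, 0.2604, 0.2096]
eef_rot: [3.141, 0.0, -3.12]
force: [-0.1, 0.2, -0.6]
grip_width: 0.0612
grip_force: 0.0
```

```bash
python3 g.py .45 .09 .21 3.164
```

```text
shift [-0.6322 -0.8655 -0.0021] turn -0.0002 maxdist 0.214 pos [0.3199 0.2604 0.2096] rot [ 3.1412e+00  3.0000e-04 -3.1205e+00] q [ 0.59 -0.02  1.87  0.    1.29 -1.  ] t 1.15 F [-0.1  0.2 -0.6] w 0.0612
```

Request:
carry_out(motion=[[[-0.9, -1, 0], 0], [[-0.9, -1, 0], 0], [[-0.9, -1, 0], 0], [[-0.9, -1, 0], 0], [[-0.9, -1, 0], 0], [[-0.9, -1, 0], 0], [[-0.9, -1, 0], 0]])

```text
time_s: 1.85
ee_pos: [0.5051, 0.064, 0.2086]
eef_rot: [-3.142, -0.001, -3.121]
force: [-0.2, 0.9, -0.4]
grip_width: 0.0611
grip_force: 0.0
```

Request:
carry_out(motion=[[[-0.3, -1, 0], 0], [[-0.3, -1, 0], 0], [[-0.3, -1, 0], 0], [[-0.3, -1, 0], 0], [[-0.3, -1, 0], 0], [[-0.3, -1, 0], 0]])

```text
time_s: 2.45
ee_pos: [0.5687, -0.1333, 0.209]
eef_rot: [3.141, -0.001, -3.12]
force: [-0.5, 0.2, 0.5]
grip_width: 0.0612
grip_force: 0.0
```

Run:
```python
from h import *
from g import go
go(.563,-.195,.2,3.164)
im,d,P=cloud("wrist");cv2.imwrite("pics/w1.png",im);np.save("w1",P)
print(camera_info("wrist"))
```

```text
shift [ 0.0352 -0.3077  0.0447] turn -0.0001 maxdist 0.063 pos [ 0.5687 -0.1333  0.209 ] rot [ 3.1410e+00 -8.0000e-04 -3.1196e+00] q [-0.29  0.37  1.41  0.    1.35 -1.89] t 2.45 F [-0.5  0.2  0.5] w 0.0612
{'camera_matrix': array([[290.89818549,   0.        , 276.96865998],
       [  0.        , 290.89818549, 209.17817291],
       [  0.        ,   0.        ,   1.        ]]), 'origin': array([ 0.48963462, -0.13422811,  0.38904249]), 'attitude': array([ 2.86707023e+00, -4.17458518e-04,  1.59475639e+00])}
```

View pics/w1.png

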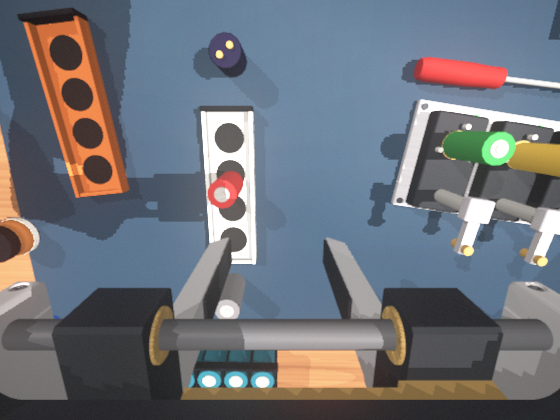

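The wrist view shows the white rack with its black stop at the top of the picture (row 107). The red cap is at (222,193), the front pad at (229,137), the second pad at (231,174) and the last pad at (233,238). I'll measure these.

Run:
```python
from h import *
im=cv2.imread("pics/w1.png");P=np.load("w1.npy")
def cap(n,c,lo,hi,r=18):
    s=np.s_[c[1]-r:c[1]+r,c[0]-r:c[0]+r]; Q=P[s].reshape(-1,3); Q=Q[(Q[:,2]>lo)&(Q[:,2]<hi)]
    (x,y),rr=cv2.minEnclosingCircle(Q[:,:2].astype(np.float32)); print(n,len(Q),round(x,4),round(y,4),round(rr,4),np.median(Q[:,2]).round(4))
cap("red",(222,193),.072,.085);cap("green",(498,148),.09,.115,22)
w=(im.max(2)<75).astype(np.uint8)
k,l,st,ce=cv2.connectedComponentsWithStats(w[110:262,210:250])
for i in range(1,k):
    if st[i,4]>60:
        Q=P[110:262,210:250][l==i]; print("pad",(ce[i]+[210,110]).round(1),st[i],np.nanmean(Q,0).round(4),((np.nanmax(Q,0)+np.nanmin(Q,0))/2).round(4))
m=(P[...,2]>.014)&(P[...,2]<.03); m[:104]=0;m[266:]=0;m[:,:198]=0;m[:,260:]=0
Q=P[m]; print("rack",len(Q),cv2.minAreaRect(Q[:,:2].astype(np.float32)*1000))
```

```text
red 689 0.5616 -0.1936 0.0162 0.079
green 1130 0.5047 0.0779 0.0169 0.1047
rack 1716 ((570.4928588867188, -193.94247436523438), (207.2020263671875, 62.179847717285156), 1.3082996606826782)
```

The two cameras agree: the rack centre is at about (0.572, -0.194) with yaw 0.023, its 207x62 mm footprint matches the description, and the red cell is at (0.562, -0.194). Next I'll descend on the red cell.

```bash
python3 g.py .5622 -.1943 .12 3.164;python3 g.py .5622 -.1943 .043 3.164
```

```text
shift [ 0.0386 -0.3092  0.446 ] turn 0.0001 maxdist 0.109 pos [ 0.5685 -0.1324  0.2092] rot [ 3.1410e+00 -6.0000e-04 -3.1184e+00] q [-0.29  0.37  1.41  0.    1.35 -1.89] t 2.5 F [ 0.2  0.  -0.4] w 0.0609
shift [ 0.0384 -0.3094  0.831 ] turn 0.0001 maxdist 0.178 pos [ 0.5685 -0.1324  0.2092] rot [ 3.1410e+00 -6.0000e-04 -3.1184e+00] q [-0.29  0.37  1.41  0.    1.35 -1.89] t 2.5 F [ 0.2  0.  -0.4] w 0.0609
```

Request:
carry_out(motion=[[[0.0386, -0.309, 0.2], 0], [[0.0386, -0.309, 0.3], 0], [[0.0386, -0.309, 0.3], 0], [[0.0386, -0.309, 0.5], 0], [[0.0386, -0.309, 0.6], 0], [[0.0386, -0.309, 0.7], 0], [[0.0386, -0.309, 0.78], 0], [[0.0386, -0.309, 0.83], 0], [[0.0386, -0.309, 0.83], 0], [[0.0386, -0.309, 0.83], 0]])

```text
time_s: 3.5
ee_pos: [0.5629, -0.1954, 0.0447]
eef_rot: [-3.141, 0.001, -3.118]
force: [-0.6, 0.6, -0.2]
grip_width: 0.0611
grip_force: 0.0
```

Request:
carry_out(motion=[[[0, 0, 0], 0], [[0, 0, 0], 0], [[0, 0, 0], 0], [[0, 0, 0], 0], [[0, 0, 0], 0], [[0, 0, 0], 0]], hand=1, force=20)

```text
time_s: 4.1
ee_pos: [0.5624, -0.1961, 0.0437]
eef_rot: [3.141, 0.0, -3.119]
force: [-0.5, 2.2, 3.3]
grip_width: 0.0322
grip_force: 20.0
```

```bash
python3 g.py .5622 -.1943 .083 3.164;python3 g.py .5045 -.1958 .083 3.164;python3 g.py .504 -.1958 .044 3.164
```

```text
shift [ 0.0009  0.0093 -0.1965] turn -0.0 maxdist 0.039 pos [ 0.5624 -0.1961  0.0437] rot [ 3.1415e+00  3.0000e-04 -3.1194e+00] q [-0.4   0.57  1.53  0.    1.04 -1.99] t 4.1 F [-0.5  2.2  3.3] w 0.0322
shift [ 0.2895  0.0082 -0.1965] turn -0.0 maxdist 0.07 pos [ 0.5624 -0.1961  0.0437] rot [ 3.1415e+00  3.0000e-04 -3.1194e+00] q [-0.4   0.57  1.53  0.    1.04 -1.99] t 4.1 F [-0.5  2.2  3.3] w 0.0322
shift [ 0.2921  0.0082 -0.0015] turn -0.0 maxdist 0.058 pos [ 0.5624 -0.1961  0.0437] rot [ 3.1415e+00  3.0000e-04 -3.1194e+00] q [-0.4   0.57  1.53  0.    1.04 -1.99] t 4.1 F [-0.5  2.2  3.3] w 0.0322
```

Request:
carry_out(motion=[[[0, 0.008, -0.08], 0], [[0, 0.008, -0.13], 0], [[0.1, 0.008, -0.13], 0], [[0.2, 0.008, -0.13], 0], [[0.29, 0.008, -0.13], 0], [[0.29, 0.008, -0.13], 0], [[0.29, 0.008, -0.13], 0], [[0.29, 0.008, -0.08], 0], [[0.29, 0.008, -0.03], 0], [[0.29, 0.008, -0.01], 0], [[0.29, 0.008, -0.003], 0], [[0.29, 0.008, -0.003], 0]])

```text
time_s: 5.3
ee_pos: [0.5044, -0.1957, 0.0436]
eef_rot: [3.141, -0.001, -3.119]
force: [-0.7, -0.4, -0.7]
grip_width: 0.0321
grip_force: 20.0
```

Run:
```python
from h import *
from g import go
go(.504,-.1958,.0437,3.164)
im,d,P=cloud("scene");cv2.imwrite("pics/s2.png",cv2.resize(im[180:340,160:360],None,fx=3,fy=3))
im,d,P=cloud("wrist")
m=(P[...,2]>.014)&(P[...,2]<.03)&(abs(P[...,0]-.57)<.13)&(abs(P[...,1]+.194)<.045)
print("rack",cv2.minAreaRect(P[m][:,:2].astype(np.float32)*1000))
```

```text
shift [ 0.0019 -0.0006 -0.0004] turn 0.0 maxdist 0.0 pos [ 0.5044 -0.1957  0.0436] rot [ 3.1412e+00 -6.0000e-04 -3.1191e+00] q [-0.44  0.47  1.7   0.    0.98 -2.03] t 5.3 F [-0.7 -0.4 -0.7] w 0.0321
rack ((556.5694580078125, -195.08480834960938), (181.40028381347656, 62.08374786376953), 1.2358936071395874)
```

View pics/s2.png

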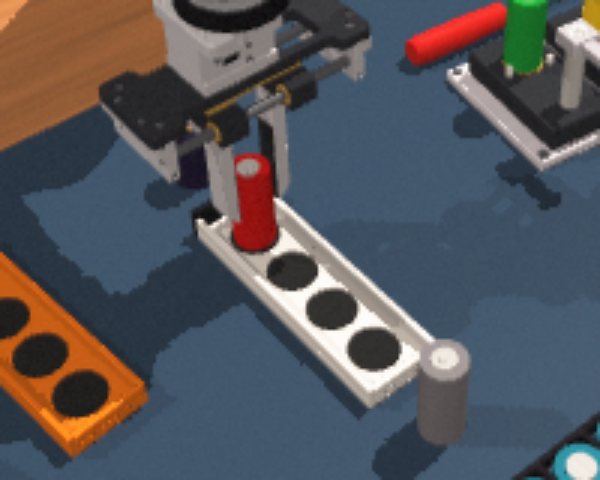

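The red cell stands on the front pad. I'll release it, rise, and go to the blue station.

Request:
carry_out(motion=[[[0, 0, 0], 0], [[0, 0, 0], 0], [[0, 0, 0], 0], [[0, 0, 0], 0], [[0, 0, -0.15], 0], [[0, 0, -0.35], 0], [[0, 0, -0.6], 0], [[0, 0, -0.8], 0], [[0, 0, -0.8], 0]], hand=-0.3)

```text
time_s: 6.3
ee_pos: [0.506, -0.1967, 0.2098]
eef_rot: [-3.137, 0.008, -3.119]
force: [0.7, 0.3, -0.0]
grip_width: 0.0608
grip_force: 0.0
```

Request:
carry_out(motion=[[[0.1, 1, 0], 0.02], [[0.1, 1, 0], 0.02], [[0.1, 1, 0], 0.02], [[0.1, 1, 0], 0.02], [[0.1, 1, 0], 0.02], [[0.1, 1, 0], 0.02]])

```text
time_s: 6.9
ee_pos: [0.4797, 0.0043, 0.2036]
eef_rot: [-3.141, -0.0, 3.04]
force: [0.4, -0.6, 0.5]
grip_width: 0.0609
grip_force: 0.0
```

Run:
```python
from h import *
from g import go
go(.515,.155,.2,3.012)
im,d,P=cloud("scene");
hsv=cv2.cvtColor(im,cv2.COLOR_BGR2HSV)
m=(P[...,2]>.07)&(P[...,2]<.09)&(abs(P[...,0]-.504)<.04)&(abs(P[...,1]+.195)<.03)
Q=P[m];print("red",len(Q),cv2.minEnclosingCircle(Q[:,:2].astype(np.float32)),np.median(Q[:,2]))
```

```text
shift [-0.0997  0.7673  0.0176] turn 0.0045 maxdist 0.155 pos [0.4797 0.0043 0.2036] rot [-3.1414e+00 -5.0000e-04  3.0404e+00] q [-0.07  0.14  1.72 -0.    1.28 -1.54] t 6.9 F [ 0.4 -0.6  0.5] w 0.0609
red 155 ((0.5032650828361511, -0.19687733054161072), 0.017417075112462044) 0.07801960033027133
```

Red stands correctly. I'll move above the tester and measure from close by.

Request:
carry_out(motion=[[[-0.02, 0.77, 0], 0.0045], [[-0.02, 0.77, 0], 0.0045], [[-0.02, 0.77, 0], 0.0045], [[-0.02, 0.77, 0], 0.0045], [[-0.02, 0.77, 0], 0.0045], [[-0.02, 0.77, 0], 0.0045]])

```text
time_s: 7.55
ee_pos: [0.5, 0.1547, 0.2037]
eef_rot: [-3.141, -0.0, 3.008]
force: [0.1, 0.0, 0.5]
grip_width: 0.0612
grip_force: 0.0
```

Run:
```python
from h import *
from g import go
im,d,P=cloud("wrist");cv2.imwrite("pics/w3.png",im)
for n,x,y in(("blue",.527,.235),("yel",.517,.156),("green",.506,.077)):
    m=(P[...,2]>.095)&(P[...,2]<.115)&(np.hypot(P[...,0]-x,P[...,1]-y)<.026)
    Q=P[m];c=cv2.minEnclosingCircle(Q[:,:2].astype(np.float32)) if len(Q)>5 else 0
    print(n,len(Q),c,np.median(Q[:,2]))
go(.527,.235,.2,3.012)
```

```text
blue 827 ((0.5252630710601807, 0.23586463928222656), 0.01615426130592823) 0.10486210755354364
yel 792 ((0.5160199403762817, 0.1577995866537094), 0.016205908730626106) 0.10491234011444248
green 825 ((0.504736602306366, 0.07743952423334122), 0.016321275383234024) 0.10489876233883288
shift [-0.0801  0.4164  0.0192] turn -0.0007 maxdist 0.085 pos [0.5    0.1546 0.2039] rot [-3.1413e+00 -2.0000e-04  3.0077e+00] q [ 0.23  0.24  1.6  -0.    1.3  -1.21] t 7.6 F [0.9 0.1 0.3] w 0.0609
```

View pics/w3.png

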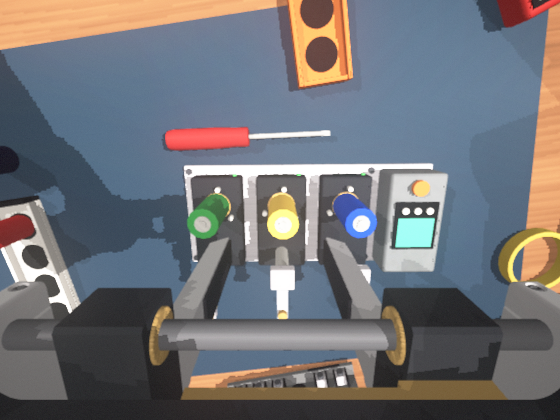

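The wrist view shows green at (203,222), yellow at (283,222) and blue at (361,222), with the display head to the right at (413,230). So blue is nearest the display. The caps sit at z = 0.104, which puts the cells' feet at about 0.034. Blue comes first.

Request:
carry_out(motion=[[[-0.075, 0.2, 0], 0], [[-0.075, 0.418, 0], 0], [[-0.075, 0.418, 0], 0], [[-0.075, 0.418, 0.15], 0], [[-0.075, 0.418, 0.3], 0], [[-0.075, 0.418, 0.42], 0], [[-0.075, 0.418, 0.53], 0], [[-0.075, 0.418, 0.62], 0], [[-0.075, 0.418, 0.67], 0], [[-0.075, 0.418, 0.675], 0], [[-0.075, 0.418, 0.675], 0]])

```text
time_s: 8.7
ee_pos: [0.526, 0.2367, 0.0697]
eef_rot: [3.141, 0.001, 3.009]
force: [0.6, 0.8, 0.5]
grip_width: 0.0615
grip_force: 0.0
```

Request:
carry_out(motion=[[[0, 0, 0], 0], [[0, 0, 0], 0], [[0, 0, 0], 0], [[0, 0, 0], 0], [[0, 0, 0], 0], [[0, 0, 0], 0]], hand=1)

```text
time_s: 9.3
ee_pos: [0.5257, 0.2373, 0.0693]
eef_rot: [3.141, 0.0, 3.01]
force: [-0.7, -0.0, 2.1]
grip_width: 0.0322
grip_force: 20.0
```

Request:
carry_out(motion=[[[0, 0, -0.05], 0], [[0, 0, -0.15], 0], [[0, 0, -0.35], 0], [[0, 0, -0.55], 0], [[0, 0, -0.65], 0], [[0, 0, -0.65], 0]])

```text
time_s: 9.9
ee_pos: [0.5265, 0.2377, 0.2024]
eef_rot: [3.139, 0.005, 3.01]
force: [-0.4, 0.0, -1.9]
grip_width: 0.0324
grip_force: 20.0
```

Run:
```python
from h import *
from g import go
go(.549,-.1947,.2,3.164)
im,d,P=cloud("wrist");cv2.imwrite("pics/w4.png",im)
```

```text
shift [-0.3953 -2.1285  0.0086] turn -0.0245 maxdist 0.433 pos [0.5265 0.2377 0.2024] rot [3.139  0.0047 3.01  ] q [ 0.36  0.36  1.45  0.    1.33 -1.08] t 9.9 F [-0.4  0.  -1.9] w 0.0324
```

View pics/w4.png

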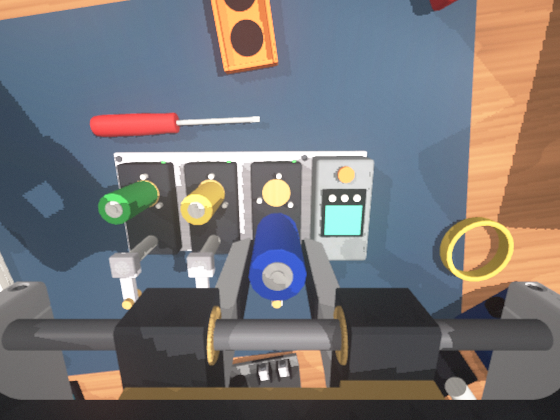

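Blue is held upright at (278,260) and its station is clear. I'll carry it to the rack.

Request:
carry_out(motion=[[[-0.1, -1, 0], -0.0245], [[-0.1, -1, 0], -0.0245], [[-0.1, -1, 0], -0.0245], [[-0.1, -1, 0], -0.0245], [[-0.1, -1, 0], -0.0245], [[-0.1, -1, 0], -0.0245], [[-0.1, -1, 0], -0.0245]])

```text
time_s: 10.65
ee_pos: [0.5189, 0.0372, 0.1981]
eef_rot: [3.141, -0.002, -3.119]
force: [-0.6, 0.9, -2.0]
grip_width: 0.0319
grip_force: 20.0
```

Request:
carry_out(motion=[[[-0.15, -1, 0], 0], [[-0.15, -1, 0], 0], [[-0.15, -1, 0], 0], [[-0.15, -1, 0], 0], [[-0.15, -1, 0], 0], [[-0.15, -1, 0], 0]])

```text
time_s: 11.25
ee_pos: [0.5538, -0.1624, 0.198]
eef_rot: [3.141, -0.001, -3.119]
force: [0.3, 0.2, -1.2]
grip_width: 0.0321
grip_force: 20.0
```

```bash
python3 g.py .549 -.1953 .0445 3.164
```

```text
shift [ 0.0265 -0.1647  0.7675] turn -0.0 maxdist 0.157 pos [ 0.5538 -0.1624  0.198 ] rot [ 3.1408e+00 -1.4000e-03 -3.1194e+00] q [-0.35  0.37  1.45  0.    1.33 -1.94] t 11.25 F [ 0.3  0.2 -1.2] w 0.0321
```

Request:
carry_out(motion=[[[0.0265, -0.165, 0], 0], [[0.0265, -0.165, 0.1], 0], [[0.0265, -0.165, 0.3], 0], [[0.0265, -0.165, 0.4], 0], [[0.0265, -0.165, 0.5], 0], [[0.0265, -0.165, 0.6], 0], [[0.0265, -0.165, 0.68], 0], [[0.0265, -0.165, 0.73], 0], [[0.0265, -0.165, 0.75], 0], [[0.0265, -0.165, 0.75], 0], [[0.0265, -0.165, 0.75], 0]])

```text
time_s: 12.35
ee_pos: [0.5494, -0.1958, 0.0498]
eef_rot: [-3.141, 0.001, -3.119]
force: [0.1, 0.1, -1.1]
grip_width: 0.0321
grip_force: 20.0
```

Request:
carry_out(motion=[[[0, 0, 0.005], 0], [[0, 0, 0.01], 0], [[0, 0, 0.01], 0], [[0, 0, 0.01], 0]])

```text
time_s: 12.75
ee_pos: [0.549, -0.1961, 0.0471]
eef_rot: [-3.142, 0.0, -3.119]
force: [-0.4, 1.0, -1.5]
grip_width: 0.032
grip_force: 20.0
```

Run:
```python
from h import *
from g import go
go(.549,-.1947,.0445,3.164)
im,d,P=cloud("scene");cv2.imwrite("pics/s5.png",cv2.resize(im[200:320,200:320],None,fx=5,fy=5,interpolation=cv2.INTER_CUBIC))
```

```text
shift [-0.      0.007   0.0132] turn -0.0 maxdist 0.003 pos [ 0.549  -0.1961  0.0471] rot [-3.1415e+00  1.0000e-04 -3.1195e+00] q [-0.41  0.54  1.57 -0.    1.03 -2.  ] t 12.75 F [-0.4  1.  -1.5] w 0.032
```

View pics/s5.png

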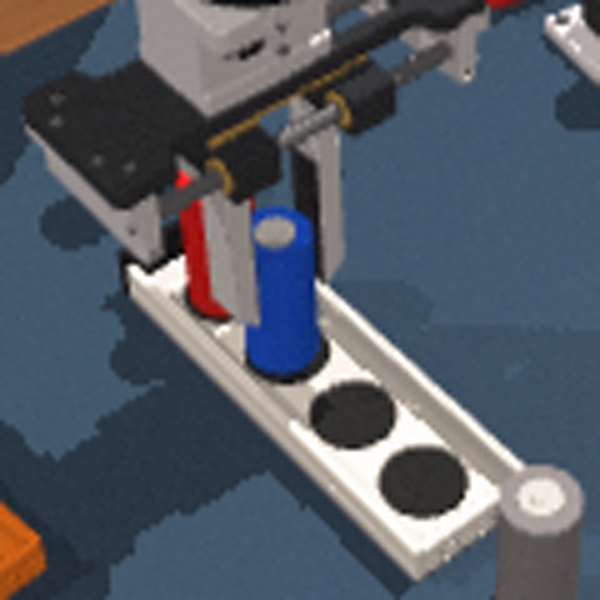

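Blue is centred over the second pad. I'll lower it until it touches.

Request:
carry_out(motion=[[[0, 0.002, 0.004], 0], [[0, 0.002, 0.007], 0], [[0, 0.002, 0.007], 0], [[0, 0.002, 0.007], 0]])

```text
time_s: 13.2
ee_pos: [0.549, -0.1956, 0.0456]
eef_rot: [3.142, -0.0, -3.119]
force: [-0.5, -0.0, -1.1]
grip_width: 0.0319
grip_force: 20.0
```

Request:
carry_out(motion=[[[0, 0, 0.004], 0], [[0, 0, 0.006], 0], [[0, 0, 0.006], 0], [[0, 0, 0.006], 0]])

```text
time_s: 13.6
ee_pos: [0.549, -0.1956, 0.0445]
eef_rot: [3.142, 0.0, -3.119]
force: [-0.9, 0.5, -1.3]
grip_width: 0.0322
grip_force: 20.0
```

Request:
carry_out(motion=[[[0, 0, 0.003], 0], [[0, 0, 0.005], 0], [[0, 0, 0.005], 0], [[0, 0, 0.005], 0]])

```text
time_s: 14.0
ee_pos: [0.549, -0.1956, 0.0434]
eef_rot: [3.142, -0.0, -3.119]
force: [0.4, 0.8, -2.7]
grip_width: 0.0323
grip_force: 20.0
```

Request:
carry_out(motion=[[[0, 0, 0.003], 0], [[0, 0, 0.005], 0], [[0, 0, 0.005], 0], [[0, 0, 0.005], 0]])

```text
time_s: 14.4
ee_pos: [0.5492, -0.1957, 0.0432]
eef_rot: [-3.141, 0.001, -3.119]
force: [-2.6, 1.3, 7.0]
grip_width: 0.0322
grip_force: 20.0
```

It touched at z = 0.0432, so the drop from pick height to place height is 26 mm. I'll release it and go to yellow.

Request:
carry_out(motion=[[[0, 0, -0.003], 0], [[0, 0, -0.003], 0], [[0, 0, -0.003], 0], [[0, 0, -0.003], 0], [[0, 0, -0.15], 0], [[0, 0, -0.35], 0], [[0, 0, -0.6], 0], [[0, 0, -0.8], 0], [[0, 0, -0.8], 0]], hand=-0.3)

```text
time_s: 15.3
ee_pos: [0.5508, -0.1963, 0.2084]
eef_rot: [-3.138, 0.008, -3.119]
force: [0.1, -0.5, -0.7]
grip_width: 0.0608
grip_force: 0.0
```

Request:
carry_out(motion=[[[0.1, 1, 0], 0.0245], [[0.1, 1, 0], 0.0245], [[0.1, 1, 0], 0.0245], [[0.1, 1, 0], 0.0245], [[0.1, 1, 0], 0.0245], [[0.1, 1, 0], 0.0245], [[0.1, 1, 0], 0.0245]])

```text
time_s: 16.0
ee_pos: [0.5246, 0.0031, 0.2021]
eef_rot: [-3.141, -0.0, 3.009]
force: [-0.4, 0.1, -0.4]
grip_width: 0.061
grip_force: 0.0
```

```bash
python3 g.py .517 .1575 .0695 3.012
```

```text
shift [0.1394 0.7605 0.6627] turn -0.0004 maxdist 0.204 pos [0.5246 0.0031 0.2021] rot [-3.1414e+00 -4.0000e-04  3.0093e+00] q [-0.06  0.25  1.6  -0.    1.3  -1.5 ] t 16.0 F [-0.4  0.1 -0.4] w 0.061
```

Request:
carry_out(motion=[[[0.139, 0.5, 0], 0], [[0.139, 0.76, 0], 0], [[0.139, 0.76, 0], 0], [[0.139, 0.76, 0], 0], [[0.139, 0.76, 0.1], 0], [[0.139, 0.76, 0.25], 0], [[0.139, 0.76, 0.4], 0], [[0.139, 0.76, 0.53], 0], [[0.139, 0.76, 0.62], 0], [[0.139, 0.76, 0.66], 0], [[0.139, 0.76, 0.662], 0], [[0.139, 0.76, 0.662], 0]])

```text
time_s: 17.2
ee_pos: [0.5176, 0.1577, 0.0707]
eef_rot: [3.141, 0.001, 3.009]
force: [0.9, -0.4, -0.2]
grip_width: 0.0613
grip_force: 0.0
```

Request:
carry_out(motion=[[[0, 0, 0], 0], [[0, 0, 0], 0], [[0, 0, 0], 0], [[0, 0, 0], 0], [[0, 0, 0], 0], [[0, 0, 0], 0]], hand=1)

```text
time_s: 17.8
ee_pos: [0.5171, 0.1583, 0.0703]
eef_rot: [3.141, 0.0, 3.01]
force: [-0.7, -0.6, 2.7]
grip_width: 0.0325
grip_force: 20.0
```

Request:
carry_out(motion=[[[0, 0, -0.05], 0], [[0, 0, -0.15], 0], [[0, 0, -0.35], 0], [[0, 0, -0.55], 0], [[0, 0, -0.65], 0], [[0, 0, -0.65], 0]])

```text
time_s: 18.4
ee_pos: [0.5179, 0.1585, 0.2033]
eef_rot: [3.14, 0.005, 3.01]
force: [0.2, 0.4, -2.4]
grip_width: 0.0318
grip_force: 20.0
```

Request:
carry_out(motion=[[[-0.15, -1, 0], -0.0245], [[-0.15, -1, 0], -0.0245], [[-0.15, -1, 0], -0.0245], [[-0.15, -1, 0], -0.0245], [[-0.15, -1, 0], -0.0245], [[-0.15, -1, 0], -0.0245], [[-0.15, -1, 0], -0.0245]])

```text
time_s: 19.1
ee_pos: [0.5202, -0.0431, 0.1992]
eef_rot: [3.141, -0.001, -3.119]
force: [-0.1, 0.5, -0.9]
grip_width: 0.0321
grip_force: 20.0
```

Run:
```python
from h import *
from g import go
go(.595,-.1945,.0465,3.164)
im,d,P=cloud("scene")
for n,x,y in(("red",.503,-.196),("blue",.549,-.195)):
    m=(P[...,2]>.07)&(P[...,2]<.09)&(np.hypot(P[...,0]-x,P[...,1]-y)<.023)
    Q=P[m];print(n,len(Q),cv2.minEnclosingCircle(Q[:,:2].astype(np.float32)),np.median(Q[:,2]))
```

```text
shift [-0.358  -0.7656  0.7629] turn 0.0 maxdist 0.228 pos [ 0.5202 -0.0431  0.1992] rot [ 3.1411e+00 -1.3000e-03 -3.1190e+00] q [-0.15  0.24  1.61  0.    1.29 -1.75] t 19.1 F [-0.1  0.5 -0.9] w 0.0321
red 157 ((0.5040112733840942, -0.19723843038082123), 0.016732748597860336) 0.0777877477811455
blue 168 ((0.548386812210083, -0.19884172081947327), 0.017448170110583305) 0.07782051898143666
```

Request:
carry_out(motion=[[[-0.358, -0.6, 0], 0], [[-0.358, -0.766, 0], 0], [[-0.358, -0.766, 0], 0], [[-0.358, -0.766, 0], 0], [[-0.358, -0.766, 0.15], 0], [[-0.358, -0.766, 0.3], 0], [[-0.358, -0.766, 0.45], 0], [[-0.358, -0.766, 0.6], 0], [[-0.358, -0.766, 0.7], 0], [[-0.358, -0.766, 0.75], 0], [[-0.358, -0.766, 0.763], 0], [[-0.358, -0.766, 0.763], 0]])

```text
time_s: 20.35
ee_pos: [0.5959, -0.195, 0.048]
eef_rot: [-3.141, 0.001, -3.119]
force: [-0.8, -0.0, -1.3]
grip_width: 0.0321
grip_force: 20.0
```

Request:
carry_out(motion=[[[0, 0, 0], 0], [[0, 0, 0.003], 0], [[0, 0, 0.003], 0], [[0, 0, 0.003], 0]])

```text
time_s: 20.75
ee_pos: [0.5955, -0.1956, 0.0472]
eef_rot: [-3.141, 0.0, -3.119]
force: [-0.8, 0.4, -0.9]
grip_width: 0.0321
grip_force: 20.0
```

```bash
python3 g.py .595 -.194 .0442 3.164
```

```text
shift [0.0026 0.0082 0.015 ] turn -0.0 maxdist 0.003 pos [ 0.5955 -0.1956  0.0472] rot [-3.1414e+00  5.0000e-04 -3.1194e+00] q [-0.38  0.63  1.43  0.    1.08 -1.97] t 20.75 F [-0.8  0.4 -0.9] w 0.0321
```

Request:
carry_out(motion=[[[0, 0, 0.005], 0], [[0, 0, 0.01], 0], [[0, 0, 0.014], 0], [[0, 0, 0.014], 0], [[0, 0, 0.014], 0]])

```text
time_s: 21.25
ee_pos: [0.5955, -0.1956, 0.0443]
eef_rot: [-3.141, 0.0, -3.119]
force: [-1.4, 0.9, 3.6]
grip_width: 0.0322
grip_force: 20.0
```

Request:
carry_out(motion=[[[0, 0, 0.003], 0], [[0, 0, 0.005], 0], [[0, 0, 0.005], 0], [[0, 0, 0.005], 0]])

```text
time_s: 21.65
ee_pos: [0.5957, -0.1957, 0.0443]
eef_rot: [-3.141, 0.001, -3.119]
force: [-5.1, 0.8, 12.6]
grip_width: 0.0322
grip_force: 20.0
```

Yellow is down. I'll release it and go to green.

Request:
carry_out(motion=[[[0, 0, -0.005], 0], [[0, 0, -0.005], 0], [[0, 0, -0.005], 0], [[0, 0, -0.005], 0], [[0, 0, -0.15], 0], [[0, 0, -0.35], 0], [[0, 0, -0.6], 0], [[0, 0, -0.8], 0], [[0, 0, -0.8], 0]], hand=-0.3)

```text
time_s: 22.55
ee_pos: [0.5972, -0.1962, 0.2093]
eef_rot: [-3.138, 0.009, -3.119]
force: [-0.1, -0.6, 0.2]
grip_width: 0.0609
grip_force: 0.0
```

Request:
carry_out(motion=[[[0.3, 1, 0], 0.0245], [[0.3, 1, 0], 0.0245], [[0.3, 1, 0], 0.0245], [[0.3, 1, 0], 0.0245], [[0.3, 1, 0], 0.0245], [[0.3, 1, 0], 0.0245], [[0.3, 1, 0], 0.0245]])

```text
time_s: 23.25
ee_pos: [0.5313, 0.0022, 0.2027]
eef_rot: [-3.141, -0.0, 3.01]
force: [-0.3, -0.2, 0.2]
grip_width: 0.061
grip_force: 0.0
```

```bash
python3 g.py .5055 .0775 .0695 3.012
```

```text
shift [0.1773 0.3563 0.666 ] turn -0.0004 maxdist 0.155 pos [0.5313 0.0022 0.2027] rot [-3.1413e+00 -2.0000e-04  3.0096e+00] q [-0.06  0.26  1.58 -0.    1.3  -1.5 ] t 23.25 F [-0.3 -0.2  0.2] w 0.061
```

Request:
carry_out(motion=[[[0.177, 0.356, 0], 0], [[0.177, 0.356, 0], 0], [[0.177, 0.356, 0], 0], [[0.177, 0.356, 0.1], 0], [[0.177, 0.356, 0.25], 0], [[0.177, 0.356, 0.4], 0], [[0.177, 0.356, 0.53], 0], [[0.177, 0.356, 0.62], 0], [[0.177, 0.356, 0.66], 0], [[0.177, 0.356, 0.666], 0], [[0.177, 0.356, 0.666], 0]])

```text
time_s: 24.35
ee_pos: [0.5058, 0.0777, 0.0703]
eef_rot: [3.142, 0.001, 3.009]
force: [-0.0, -0.1, 0.4]
grip_width: 0.0611
grip_force: 0.0
```

Request:
carry_out(motion=[[[0, 0, 0], 0], [[0, 0, 0], 0], [[0, 0, 0], 0], [[0, 0, 0], 0], [[0, 0, 0], 0], [[0, 0, 0], 0]], hand=1)

```text
time_s: 24.95
ee_pos: [0.5054, 0.0783, 0.0701]
eef_rot: [3.141, 0.0, 3.01]
force: [0.2, 0.1, 2.6]
grip_width: 0.0323
grip_force: 20.0
```

Request:
carry_out(motion=[[[0, 0, -0.05], 0], [[0, 0, -0.15], 0], [[0, 0, -0.35], 0], [[0, 0, -0.55], 0], [[0, 0, -0.65], 0], [[0, 0, -0.65], 0]])

```text
time_s: 25.55
ee_pos: [0.5062, 0.0784, 0.203]
eef_rot: [3.14, 0.005, 3.01]
force: [0.3, 1.2, -3.5]
grip_width: 0.0325
grip_force: 20.0
```

Request:
carry_out(motion=[[[-0.65, -0.9, 0], -0.0245], [[-0.65, -0.9, 0], -0.0245], [[-0.65, -0.9, 0], -0.0245], [[-0.65, -0.9, 0], -0.0245], [[-0.65, -0.9, 0], -0.0245], [[-0.65, -0.9, 0], -0.0245], [[-0.65, -0.9, 0], -0.0245]])

```text
time_s: 26.25
ee_pos: [0.6099, -0.1172, 0.198]
eef_rot: [3.141, -0.003, -3.12]
force: [-0.3, 0.7, -2.3]
grip_width: 0.0321
grip_force: 20.0
```

```bash
python3 g.py .641 -.1935 .0465 3.164
```

```text
shift [-0.1492 -0.3854  0.7567] turn -0.0001 maxdist 0.172 pos [ 0.6099 -0.1172  0.198 ] rot [ 3.1407e+00 -2.7000e-03 -3.1201e+00] q [-0.25  0.47  1.31  0.    1.37 -1.84] t 26.25 F [-0.3  0.7 -2.3] w 0.0321
```

Request:
carry_out(motion=[[[-0.149, -0.385, 0], 0], [[-0.149, -0.385, 0], 0], [[-0.149, -0.385, 0], 0], [[-0.149, -0.385, 0.15], 0], [[-0.149, -0.385, 0.3], 0], [[-0.149, -0.385, 0.45], 0], [[-0.149, -0.385, 0.6], 0], [[-0.149, -0.385, 0.7], 0], [[-0.149, -0.385, 0.75], 0], [[-0.149, -0.385, 0.755], 0], [[-0.149, -0.385, 0.755], 0], [[-0.149, -0.385, 0.755], 0]])

```text
time_s: 27.45
ee_pos: [0.6426, -0.1934, 0.0503]
eef_rot: [-3.141, 0.002, -3.119]
force: [0.5, -0.1, -1.0]
grip_width: 0.0322
grip_force: 20.0
```

```bash
python3 g.py .641 -.1935 .044 3.164
```

```text
shift [ 0.0079 -0.0001  0.0316] turn 0.0 maxdist 0.007 pos [ 0.6426 -0.1934  0.0503] rot [-3.1409e+00  1.9000e-03 -3.1191e+00] q [-0.35  0.71  1.28  0.    1.15 -1.94] t 27.45 F [ 0.5 -0.1 -1. ] w 0.0322
```

Request:
carry_out(motion=[[[0, 0, 0.003], 0], [[0, 0, 0.006], 0], [[0, 0, 0.01], 0], [[0, 0, 0.012], 0], [[0, 0, 0.012], 0], [[0, 0, 0.012], 0]])

```text
time_s: 28.05
ee_pos: [0.642, -0.1936, 0.0464]
eef_rot: [3.142, -0.0, -3.119]
force: [-0.4, -0.4, -1.4]
grip_width: 0.0321
grip_force: 20.0
```

Request:
carry_out(motion=[[[0, 0, 0.003], 0], [[0, 0, 0.005], 0], [[0, 0, 0.005], 0], [[0, 0, 0.005], 0]])

```text
time_s: 28.45
ee_pos: [0.642, -0.1935, 0.0454]
eef_rot: [-3.142, 0.0, -3.119]
force: [-0.5, -0.1, -2.3]
grip_width: 0.0323
grip_force: 20.0
```

Request:
carry_out(motion=[[[0, 0, 0.003], 0], [[0, 0, 0.006], 0], [[0, 0, 0.006], 0], [[0, 0, 0.006], 0]])

```text
time_s: 28.85
ee_pos: [0.642, -0.1935, 0.0442]
eef_rot: [3.142, -0.0, -3.119]
force: [0.1, -0.4, -1.3]
grip_width: 0.0323
grip_force: 20.0
```

Request:
carry_out(motion=[[[0, 0, 0.002], 0], [[0, 0, 0.003], 0], [[0, 0, 0.003], 0], [[0, 0, 0.003], 0]])

```text
time_s: 29.25
ee_pos: [0.6421, -0.1935, 0.0441]
eef_rot: [-3.141, 0.0, -3.119]
force: [-1.5, 1.3, 5.3]
grip_width: 0.032
grip_force: 20.0
```

Contact. I'll release it, rise and move aside.

Request:
carry_out(motion=[[[0, 0, -0.002], 0], [[0, 0, -0.002], 0], [[0, 0, -0.002], 0], [[0, 0, -0.002], 0], [[0, 0, -0.15], 0], [[0, 0, -0.35], 0], [[0, 0, -0.6], 0], [[0, 0, -0.8], 0], [[0, 0, -0.8], 0]], hand=-0.3)

```text
time_s: 30.15
ee_pos: [0.6437, -0.1941, 0.2104]
eef_rot: [-3.138, 0.009, -3.119]
force: [-0.6, 0.3, -0.8]
grip_width: 0.0611
grip_force: 0.0
```

Request:
carry_out(motion=[[[0.7, 1, 0], 0], [[0.7, 1, 0], 0], [[0.7, 1, 0], 0], [[0.7, 1, 0], 0], [[0.7, 1, 0], 0], [[0.7, 1, 0], 0], [[0.7, 1, 0], 0], [[0.7, 1, 0], 0]])

```text
time_s: 30.95
ee_pos: [0.4981, 0.0026, 0.2033]
eef_rot: [-3.141, -0.0, -3.12]
force: [0.8, -0.2, -0.0]
grip_width: 0.0609
grip_force: 0.0
```

Run:
```python
from h import *
im,d,P=cloud("top")
m=(P[...,2]>.014)&(P[...,2]<.032)&(abs(P[...,0]-.572)<.125)&(abs(P[...,1]+.194)<.04);m[:150]=0
for n,x,y,z in(("red",.503,-.196,.078),("blue",.549,-.195,.078),("yel",.595,-.195,.078),("green",.642,-.193,.078),("grey",.714,-.195,.07)):
    k=(abs(P[...,2]-z)<.008)&(np.hypot(P[...,0]-x,P[...,1]-y)<.023)
    Q=P[k];c=cv2.minEnclosingCircle(Q[:,:2].astype(np.float32));print(n,len(Q),np.round(c[0],4),round(c[1],4),np.median(Q[:,2]).round(4))
cv2.imwrite("pics/t6.png",cv2.resize(im[120:270,110:370],None,fx=3,fy=3,interpolation=cv2.INTER_CUBIC))
o=ctrl.get_obs();print(o["time_s"],o["ee_pos"],o["force"])
```

```text
red 127 [ 0.5047 -0.1959] 0.0162 0.0791
blue 126 [ 0.5505 -0.1968] 0.0159 0.0783
yel 125 [ 0.596  -0.1965] 0.0166 0.0788
green 125 [ 0.6437 -0.195 ] 0.0167 0.0791
grey 122 [ 0.7144 -0.1943] 0.0167 0.071
31.0 [0.49806355 0.00247015 0.20322823] [ 0.56272247  0.14698609 -0.09065376]
```

View pics/t6.png

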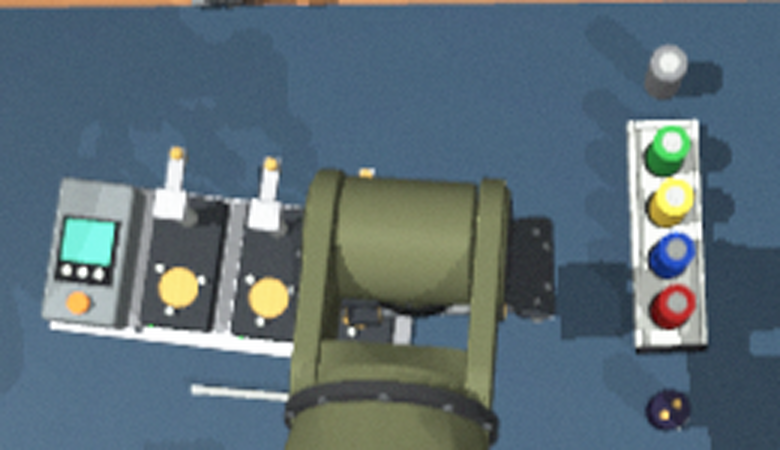

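The top view shows red, blue, yellow and green upright in order from the stop, all within 3 mm of their pad centres. The grey cell has not moved. I'm handing in.

```bash
python3 -c "
from station import ctrl
print(ctrl.hand_in())"
```

```text
the job is handed in; nothing more can be done
None
```

The job is handed in at about 31 s: red is on the front pad with blue, yellow and green behind it in station order, all upright, and the grey cell was not moved; the hand-in returned no verdict.

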